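Close a denture flask in its compress

TASK

Put the small brass denture flask together in the steel compress: set the lower half with the waxed arch between the cleats, lower the brass ring over its pins, seat the lid in the ring, and last slide the bridge down over the two posts until it rests on the lid, so that it is ready for its nuts. Every part must sit fully home and level on the one below. The aluminium ring belongs to another flask: leave it, the small powder jar and the glass dish where they are.

Things in the scene. Friction and masses are not known exactly. Their poses are not given: they have to be found in the camera images.
- compress: Fixed steel compress: dark base plate 130x76x6 mm; two threaded posts, 8 mm thick, tapered tips 66 mm high, at x = +-54 mm. Cleats 4.5 mm high on the plate bound an 88x64 mm flask bed: one at each end (x = +-46), two per long side (x = +-29); the middle of the long sides is open for fingers. Origin: centre of underside, on the worktop; x through the posts, z up. Half turn: same.
- lower_half: Brass block 84 (x) x 60 (y) x 18 mm filled with off-white stone; pink wax arch with teeth on top (9.5 mm above the rim). Two steel pins, 6 mm thick, 12 mm above the rim, at x = +-33 mm. Origin: centre of underside, x along the long side, z up. 0.3-0.5 kg; grip across the 60 mm. Fits the bed either way round with 2 mm play each side; seated, its origin is 6 mm above the compress's.
- brass_ring: Open brass frame 84 (x) x 60 (y) x 16 mm, opening 48x44 mm, with a 9 mm through hole at each end (x = +-33 mm) for the pins. Origin: centre of underside, x along the long side, z up. 0.22 kg; grip across the 60 mm. Fits either way round; seated, its origin is 18 mm above the lower half's, 24 mm above the compress's.
- lid: Brass plate 86 (x) x 62 (y) x 8 mm, steel disc and two dark vents on top; below it a lip 44x40x4 mm that enters the ring's opening with 2 mm play each side. Lies lip down: plate from 4 to 12 mm high. Origin: centre of the lip's underside, x along the long side, z up. 0.2-0.3 kg; grip across the 62 mm. Fits either way round; seated, its origin is 12 mm above the ring's, 36 above the compress's.
- bridge: Steel bar 130 (x) x 22 (y) x 8 mm with a 12 mm through hole at x = +-54 mm for the posts, a bolt head 5 mm high at mid top, a dark pad 34x20x4 mm below. Lies on the pad: bar from 4 to 12 mm high. Origin: centre of the pad's underside, x along the bar, z up. 0.16 kg; grip mid-bar across the 22 mm. Fits either way round; seated on the lid, its origin is 48 mm above the compress's.
- alu_ring: Bystander: silver-grey aluminium ring of another flask, 76 x 54 x 13 mm, opening 44 x 38 mm, loose. It does not fit. Origin: centre of the underside.
- powder_jar: Bystander: small whitish powder jar with a dark band and a beige cap, 45 mm wide, 58 mm high, loose. Origin: centre of the underside.
- dappen_dish: Bystander: small faceted glass dish, 37 mm wide, 27 mm high, loose. Origin: centre of the underside.
There are look-alikes about, which are no part of the job. What is shaped like the brass_ring but turquoise is not meant.

How it is judged:
By the outcome, as a careful person would: the job done as asked, in the order asked, and still so for the second after the job is handed in, with the robot touching nothing.
It also fails if it takes over 112 s, if anything falls off the work surface, if the arm or the gripper's body presses on something with over 40 N, if the wrist force passes 120 N, or if a joint passes its speed limit or range.

ROBOT

A 7-joint arm with a two-finger parallel gripper is mounted at the origin on a cart in front of the work surface, level with it; the furniture and walls round the work are solid. World frame = base frame: x ahead of the robot, y to its left, z up, the work surface at z = 0. Lengths are in m, angles in rad, forces in N, time in s.
With the tool pointing down it reaches from about 0.425 to 0.875 m from the base axis. Payload 4.7 kg.
Tool frame: the origin (TCP) lies midway between the tips of the shut fingers; the grasp point (between the pads) lies 19 mm behind it; z points along the fingers, y is the line along which they close (so a half turn about z gives the same grasp; the last joint's range is limited). The gripper opens to 87 mm and grips with 3 to 60 N. Pads are 19 mm wide; open, the fingers measure 117 mm over their backs; the gripper's body (75 mm by 190 mm) begins 51 mm behind the grasp point.
Start: joints at [-1.19, 0.321, -0.07, 1.45, 0.023, 1.371, -0.057], TCP at [0.233, 0.607, 0.223] pointing down, gripper open.
Joint ranges: [-2.86, 2.86], [-0.3, 2.09], [-1.38, 1.24], [0.06, 2.45], [-1.56, 4.7], [0.09, 2.05], [-2.69, 2.69]. Speed limits (rad/s): [2.57, 2.57, 3.14, 3.14, 3.14, 3.14, 3.14].

INTERFACE

Orientations are given as a unit quaternion [x, y, z, w].
In Python, from station import env gives the robot as it stands. Calls block until the motion is done:
- env.goto(position, orientation): joint-space move of the TCP to a pose.
- env.movel(position, ori=None, max_speed=0.15, f_stop=None): straight line of the TCP; ori=None keeps the orientation; max_speed is the mean speed in m/s. With f_stop (N) it stops when the force on the tool has changed by that much, and returns True; else False.
- env.move_j(angles): joint-space move.
- env.command_gripper(opening): finger opening in m; the grip force is fixed at half the most; returns when the fingers have stopped.
- env.hold(seconds).
- env.inverse_kinematics(position, orientation): joint angles nearest the present ones, or None.
- env.capture(name): name is "scene" or "side" or "wrist"; returns a dict with "color" (420x560x3 uint8, blue, green, red), "vfov" (degrees; the focal length in pixels is half the picture's height over the tangent of half this angle, whatever the lens; pixels are square), "cx", "cy" (the principal point, pixels), "cam_to_world" (4x4, takes a point from camera to world coordinates). Camera axes: x right, y down, z forward; pixel columns grow to the right and rows downward; lengths in m; the calibration is good to about 2 mm. The wrist camera is an equidistant fisheye: a pixel r from the principal point sees the ray r / f radians off the axis. A picture is of the moment at which its call begins. There is no depth.
A pose or a line that the arm cannot do raises env.PlanningError and nothing moves.
- env.finish_job(): hands the job in; it is judged then, once.
Trained networks look in a picture, given as the dict that the camera call returned (one of the last four; its "shot" number tells which), for a name from the list of things; names that differ only in an ending like _2 or _b are one class to them, and where a whole thing is asked for, a point or a joint stands for the part that bears it (a point fixed in the world has none). Each returns a list of dicts, best first, with "conf" (0 to 1); they miss things now and then, are a little off and sometimes report something else, mostly with a low value. They report only what shows in the picture. A call takes as long as a camera call. They do not tell look-alikes from the thing itself.
- env.boxes_of(picture, thing): "box" ([centre column, centre row, width, height] in pixels, round what is visible of it).
- env.cut_out(picture, thing): "mask" (420x560 bool, what is visible of it) and "box" ([centre column, centre row, width, height] in pixels, round what is visible of it).
Readings, each from a call of its own:
- env.current_time(): time.
- env.current_joint_positions(): joint angles.
- env.current_joint_velocities(): joint speeds.
- env.current_joint_torque(): joint torques, N m.
- env.current_tool_pos(): TCP position.
- env.current_tcp_rot(): TCP orientation.
- env.current_force(): force on the tool from outside, world axes, zero at the start.
- env.current_torque(): the same for the moment, N m.
- env.current_grip_width(): finger opening in m.
- env.current_grasp_force(): force on a finger pad.
Only numpy, scipy, OpenCV 4.12 (cv2) and the standard library are available. Lean on these libraries where they do the work, as an engineer would, in place of code of your own. Each camera call takes 0.05 s, during which the arm holds its last target. There are 200 camera calls.

## Working session

There is one attempt and no reset: what is moved stays moved. The work goes in short steps, each a Python script; the robot and the scene stay as the last script left them, time stands still between calls to the robot, and variables do not carry over. Pictures are saved under pics/ and viewed, at most 14 in all, crops included, and the job is handed in when it is done.

```bash
ls; mkdir -p pics; python3 - <<'E'
from station import env
import cv2,numpy as np
ims=[]
for n in ("scene","side"):
    p=env.capture(n); cv2.imwrite(f"pics/{n}0.png",p["color"]); np.save(f"pics/{n}0.npy",p,allow_pickle=True)
    print(n,p["vfov"],p["cx"],p["cy"],np.round(p["cam_to_world"],3).tolist())
    for t in "compress lower_half brass_ring lid bridge alu_ring powder_jar dappen_dish".split():
        print(t,[(np.round(d["box"]).astype(int).tolist(),round(d["conf"],2)) for d in env.boxes_of(p,t)])
print(env.current_time(),env.current_tcp_rot())
E
```

```text
pics
scene 57.430969808153584 276.8336483298012 206.06425521598976 [[0.875, -0.286, 0.389, 0.262], [-0.483, -0.519, 0.705, -0.576], [0.0, -0.806, -0.592, 0.542], [0.0, 0.0, 0.0, 1.0]]
compress [([181, 175, 53, 42], 0.67)]
lower_half [([234, 164, 30, 17], 0.82)]
brass_ring [([421, 277, 38, 44], 0.94), ([201, 209, 41, 27], 0.75)]
lid [([225, 252, 45, 34], 0.75), ([183, 177, 52, 41], 0.18)]
bridge [([266, 195, 49, 26], 0.6)]
alu_ring [([296, 223, 35, 18], 0.88)]
powder_jar [([335, 200, 19, 28], 0.96)]
dappen_dish [([291, 163, 15, 14], 0.55)]
side 52.31681195288001 270.6194967510355 215.17821933311188 [[-0.994, -0.081, 0.076, 0.507], [-0.109, 0.612, -0.783, 0.93], [0.017, -0.787, -0.617, 0.756], [0.0, 0.0, 0.0, 1.0]]
compress [([321, 302, 58, 36], 0.73)]
lower_half [([249, 300, 40, 34], 0.87)]
brass_ring [([321, 261, 35, 19], 0.76), ([237, 166, 26, 14], 0.54), ([322, 302, 60, 37], 0.32), ([326, 218, 34, 17], 0.22)]
lid [([325, 218, 33, 14], 0.86)]
bridge [([255, 250, 52, 8], 0.76), ([326, 218, 34, 15], 0.31)]
alu_ring [([264, 218, 28, 20], 0.91)]
powder_jar [([224, 211, 16, 28], 0.62)]
dappen_dish [([205, 266, 13, 17], 0.52)]
0.9 [1.82375998e-01 9.83228861e-01 2.54338907e-05 3.28520932e-05]
```

```bash
python3 - <<'E'
import cv2,numpy as np
a=cv2.imread("pics/scene0.png");b=cv2.imread("pics/side0.png")
a=cv2.resize(a[120:320,150:450],None,fx=2.6,fy=2.6,interpolation=cv2.INTER_CUBIC)
b=cv2.resize(b[140:340,160:400],None,fx=3,fy=3,interpolation=cv2.INTER_CUBIC)
cv2.imwrite("pics/a.png",a);cv2.imwrite("pics/b.png",b)
E
```

```text
(no output)
```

View pics/a.png

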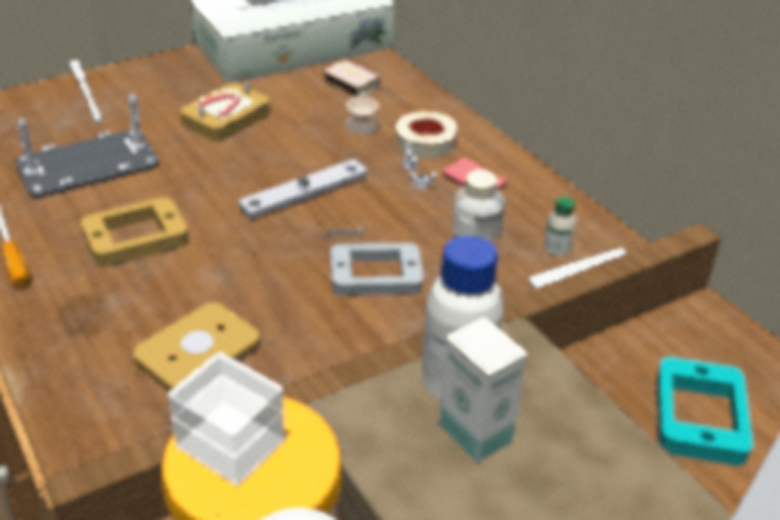

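View pics/b.png

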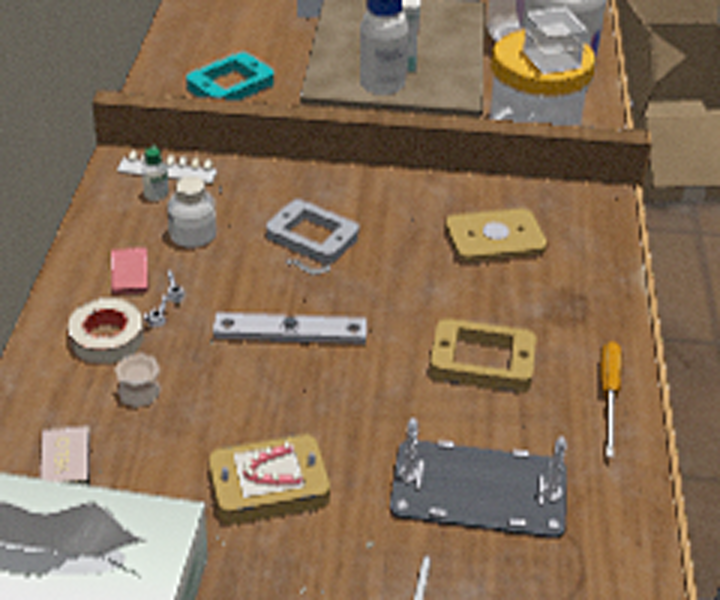

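Candidates for brass_ring in the scene picture: (201,209) is brass-coloured with a 2-hole frame, so it is the one meant. (421,277) is the turquoise look-alike behind the ledge, and (296,223) is the silver alu_ring. The enlarged crops confirm this, so next I'll get rough poses.

```bash
cat > h.py <<'E'
from station import env
import cv2, numpy as np
from scipy.optimize import minimize
from scipy.spatial.transform import Rotation as R
# boxes (x,y half sizes, z0,z1) whose hull is the outline used
BOX=dict(compress=[65,38,0,6],lower_half=[42,30,0,18],brass_ring=[42,30,0,16],lid=[43,31,4,12],bridge=[65,11,4,12])
def project(p,P,wrist):
    T=np.linalg.inv(p["cam_to_world"]); c=P@T[:3,:3].T+T[:3,3]
    f=210/np.tan(np.radians(p["vfov"]/2))
    if wrist:
        r=np.hypot(c[:,0],c[:,1]); k=f*np.arctan2(r,c[:,2])/np.maximum(r,1e-9)
    else: k=f/c[:,2]
    return np.c_[p["cx"]+k*c[:,0],p["cy"]+k*c[:,1]]
def ray(p,uv,z,wrist):
    f=210/np.tan(np.radians(p["vfov"]/2)); d=(np.array(uv)-[p["cx"],p["cy"]])/f
    if wrist: t=np.hypot(*d); v=np.r_[d/max(t,1e-9)*np.sin(t),np.cos(t)]
    else: v=np.r_[d,1]
    M=p["cam_to_world"]; v=M[:3,:3]@v; o=M[:3,3]
    return (o+v*(z-o[2])/v[2])[:2]
def corners(thing,x,y,a,zoff=0):
    hx,hy,z0,z1=np.array(BOX[thing])/1000
    e=np.linspace(-1,1,9); o=np.ones(9)
    ed=np.r_[np.c_[e,o],np.c_[e,-o],np.c_[o,e],np.c_[-o,e]]*[hx,hy]
    Rm=np.array([[np.cos(a),-np.sin(a)],[np.sin(a),np.cos(a)]])
    ed=ed@Rm.T+[x,y]
    return np.r_[np.c_[ed,z0*o.repeat(4)+zoff],np.c_[ed,z1*o.repeat(4)+zoff]]
S=3
def fit(p,thing,mask,guess,wrist,zoff=0):
    """pose (x,y,yaw) whose drawn outline best overlaps the mask's convex hull"""
    n,l,st,_=cv2.connectedComponentsWithStats(mask.astype(np.uint8)); m=(l==1+np.argmax(st[1:,4])).astype(np.uint8)
    M=cv2.resize(m,None,fx=S,fy=S,interpolation=cv2.INTER_NEAREST)
    if thing!="compress":
        M=cv2.fillPoly(np.zeros_like(M),[cv2.convexHull(cv2.findNonZero(M))],1)
    def cost(q):
        uv=project(p,corners(thing,*q,zoff),wrist)
        h=cv2.convexHull((((uv+.5)*S-.5)*16).astype(np.int32))
        D=cv2.fillConvexPoly(np.zeros_like(M),h,1,shift=4)
        return 1-np.sum(D&M)/np.sum(D|M)
    best=None
    for a in guess[2] if np.ndim(guess[2]) else [guess[2]]:
        q0=np.r_[guess[0],guess[1],a]
        for s in (1,.3):
            r=minimize(cost,q0,method="Nelder-Mead",options=dict(initial_simplex=q0+s*np.array([[0,0,0],[.01,0,0],[0,.01,0],[0,0,.25]]),xatol=1e-5,fatol=1e-5)); q0=r.x
        if best is None or r.fun<best.fun: best=r
    return best.x,best.fun
def down(yaw): # tool down, tool y axis at right angles to part's x (yaw); half turn free
    return (R.from_euler("z",yaw)*R.from_quat([1,0,0,0])).as_quat()
def wrap(a): return (a+np.pi/2)%np.pi-np.pi/2
E
python3 - <<'E'
from h import *
for n in ("scene","side"):
    p=env.capture(n)
    for t in BOX:
        ds=env.cut_out(p,t)
        if t=="brass_ring" and n=="scene": ds=[d for d in ds if d["box"][0]<350]
        if not ds: print(t,"none");continue
        d=ds[0]; g=ray(p,d["box"][:2],.01,False)
        q,c=fit(p,t,d["mask"],(g[0],g[1],[-.8,0,.8,1.57]),False)
        print(n,t,np.round(g,3),np.round(q[:2],4),round(wrap(q[2]),3),"cost",round(c,3),"reach",round(np.hypot(*q[:2]),3))
print(env.current_time())
p=env.capture("wrist");M=np.array(p["cam_to_world"]);print(p["vfov"],p["cx"],p["cy"],np.round(M,3).tolist())
E
```

```text
scene compress [0.459 0.284] [0.454  0.2763] -0.05 cost 0.1 reach 0.532
scene lower_half [0.606 0.28 ] [0.6133 0.2904] 0.359 cost 0.091 reach 0.679
scene brass_ring [0.455 0.131] [0.454  0.1366] -0.101 cost 0.05 reach 0.474
scene lid [ 0.444 -0.032] [ 0.4443 -0.026 ] 0.218 cost 0.084 reach 0.445
scene bridge [0.617 0.124] [0.6187 0.1225] 0.086 cost 0.099 reach 0.631
side compress [0.453 0.275] [0.4545 0.2784] -0.044 cost 0.061 reach 0.533
side lower_half [0.612 0.298] [0.6131 0.2949] 0.33 cost 0.061 reach 0.68
side brass_ring [0.453 0.15 ] [0.4558 0.1401] -0.034 cost 0.054 reach 0.477
side lid [ 0.444 -0.025] [ 0.4465 -0.026 ] 0.27 cost 0.061 reach 0.447
side bridge [0.619 0.127] [0.6183 0.1278] 0.075 cost 0.132 reach 0.631
1.5
65.70646984690485 278.2652207051439 210.20682820605484 [[0.36, 0.898, 0.255, 0.163], [0.933, -0.346, -0.099, 0.633], [-0.001, 0.273, -0.962, 0.384], [0.0, 0.0, 0.0, 1.0]]
```

```bash
cat >> h.py <<'E'
ROUGH=dict(compress=(.4545,.278,-.045),lower_half=(.613,.294,.335),brass_ring=(.4555,.139,-.045),lid=(.446,-.026,.26),bridge=(.6185,.127,.08))
FLIP=0
def look(thing,guess=None,z=.15,zoff=0,move=True,save=None,box=None):
    g=guess if guess is not None else ROUGH[thing]
    if move: env.goto([g[0],g[1],z],down(g[2]+FLIP))
    p=env.capture("wrist")
    if save: cv2.imwrite(f"pics/{save}.png",p["color"])
    ds=env.cut_out(p,thing); out=[]
    for d in ds[:3]:
        c=ray(p,d["box"][:2],zoff+.01,True)
        if np.hypot(*(c-g[:2]))>.04: continue
        q,f=fit(p,thing,d["mask"],g,True,zoff); q[2]=wrap(q[2])
        out.append((q,f)); print(thing,"conf",round(d["conf"],2),np.round(q,4),"cost",round(f,3))
    return out[0][0] if out else None
E
python3 - <<'E'
from h import *
for fl in (0,np.pi):
    for t,g in ROUGH.items():
        j=[env.inverse_kinematics([g[0],g[1],z],down(g[2]+fl)) for z in (.15,.01)]
        print(round(fl,1),t,[None if k is None else np.round(k,2).tolist() for k in j])
E
```

```text
0 compress [[-0.97, 0.12, 0.4, 1.85, -0.05, 1.18, -2.17], [-0.97, 0.3, 0.42, 1.97, -0.15, 0.9, -2.09]]
0 lower_half [[-0.82, 0.45, 0.44, 1.48, -0.2, 1.26, -1.59], [-0.8, 0.58, 0.42, 1.59, -0.26, 1.03, -1.54]]
0 brass_ring [[-0.79, -0.01, 0.43, 1.98, 0.0, 1.17, -1.97], [-0.79, 0.19, 0.47, 2.11, -0.11, 0.87, -1.87]]
0 lid [[-0.67, -0.1, 0.64, 2.05, 0.07, 1.18, -1.37], [-0.66, 0.14, 0.7, 2.18, -0.12, 0.86, -1.2]]
0 bridge [[-0.68, 0.35, 0.54, 1.61, -0.19, 1.23, -1.59], [-0.65, 0.5, 0.51, 1.73, -0.28, 0.99, -1.52]]
3.1 compress [[-0.71, 0.12, 0.12, 1.84, -0.02, 1.18, 0.94], [-0.71, 0.28, 0.12, 1.96, -0.04, 0.9, 0.96]]
3.1 lower_half [[-0.59, 0.42, 0.13, 1.47, -0.06, 1.26, 1.46], [-0.57, 0.55, 0.11, 1.58, -0.07, 1.01, 1.47]]
3.1 brass_ring [[-0.66, -0.01, 0.31, 1.97, 0.0, 1.17, 1.17], [-0.64, 0.18, 0.31, 2.1, -0.07, 0.87, 1.24]]
3.1 lid [[-0.64, -0.1, 0.61, 2.04, 0.06, 1.18, 1.78], [-0.58, 0.13, 0.61, 2.18, -0.1, 0.86, 1.92]]
3.1 bridge [[-0.52, 0.33, 0.33, 1.61, -0.11, 1.22, 1.49], [-0.48, 0.47, 0.29, 1.72, -0.16, 0.97, 1.52]]
```

```bash
sed -i 's/^FLIP=0/FLIP=np.pi/' h.py; python3 - <<'E'
from h import *
t=env.current_time()
look("compress",save="w1")
print(env.current_time()-t)
look("lower_half",save="w2")
print(env.current_time()-t)
E
python3 -c "
import cv2,numpy as np
cv2.imwrite('pics/w12.png',cv2.resize(np.hstack([cv2.imread('pics/w1.png'),cv2.imread('pics/w2.png')]),(800,300),interpolation=cv2.INTER_AREA))"
```

```text
compress conf 0.55 [ 0.4542  0.2772 -0.04  ] cost 0.039
1.5917000000000001
lower_half conf 0.77 [0.6132 0.2935 0.3369] cost 0.033
2.375
```

View pics/w12.png

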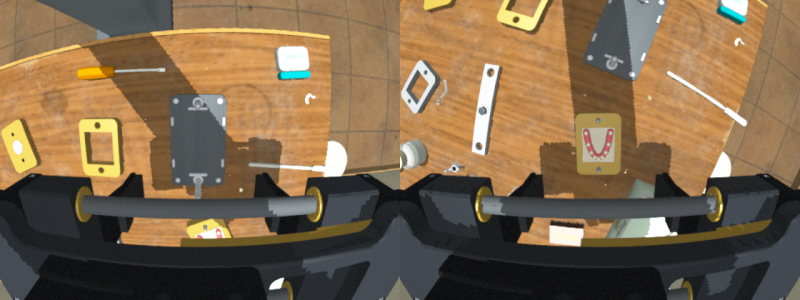

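```bash
cat >> h.py <<'E'
FEAT=dict(compress=[(54,66),(54,6),(46,10.5)],lower_half=[(33,18),(33,30)],brass_ring=[(33,16)],lid=[],bridge=[(54,12)])
def overlay(p,thing,q,zoff=0,img=None):
    """4x picture round the part with its fitted outline and features"""
    im=p["color"] if img is None else img
    c=corners(thing,*q,zoff); uv=project(p,c,True); n=len(uv)//2
    lo=np.maximum(uv.min(0)-14,0).astype(int); hi=(uv.max(0)+14).astype(int)
    cr=cv2.resize(im[lo[1]:hi[1],lo[0]:hi[0]],None,fx=4,fy=4,interpolation=cv2.INTER_CUBIC)
    T=lambda a:((a-lo+.5)*4).astype(np.int32)
    for k,col in ((slice(0,n),(255,0,255)),(slice(n,None),(0,255,0))): cv2.polylines(cr,[cv2.convexHull(T(uv[k]))],True,col,1)
    for x,z in FEAT[thing]:
        for s in (-1,1):
            P=np.array([[q[0]+s*x/1e3*np.cos(q[2]),q[1]+s*x/1e3*np.sin(q[2]),z/1e3+zoff]])
            cv2.drawMarker(cr,tuple(int(v) for v in T(project(p,P,True))[0]),(255,255,0),cv2.MARKER_CROSS,14,1)
    return cr
def both(a,b,name):
    h=max(a.shape[0],b.shape[0]); f=lambda i:cv2.copyMakeBorder(i,0,h-i.shape[0],0,6,cv2.BORDER_CONSTANT)
    m=np.hstack([f(a),f(b)]); s=min(1,800/m.shape[1],600/m.shape[0])
    cv2.imwrite(f"pics/{name}.png",cv2.resize(m,None,fx=s,fy=s,interpolation=cv2.INTER_AREA))
E
python3 - <<'E'
from h import *
q2=look("lower_half",(.6132,.2935,.337)); p=env.capture("wrist"); a=overlay(p,"lower_half",q2)
q1=look("compress",(.4542,.2772,-.04)); p=env.capture("wrist"); b=overlay(p,"compress",q1)
both(a,b,"o1"); print(env.current_time())
E
```

```text
lower_half conf 0.91 [0.6128 0.2936 0.3438] cost 0.033
compress conf 0.69 [ 0.454   0.2773 -0.0404] cost 0.046
5.1583
```

View pics/o1.png

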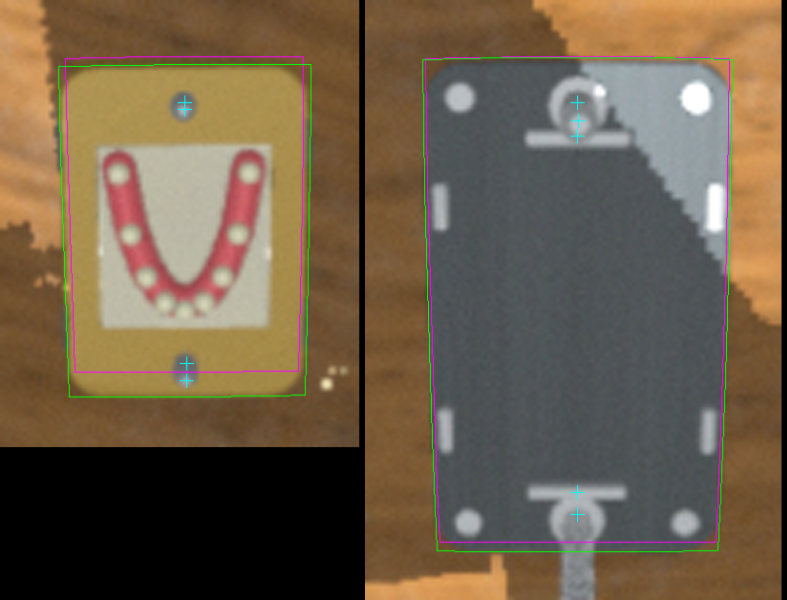

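```bash
cat >> h.py <<'E'
COMP=(.454,.2773,-.0404)
def pick(q,zt,open_=.087,hover=.15,lift=.15):
    o=down(q[2]+FLIP)
    if np.hypot(*(np.array(env.current_tool_pos()[:2])-q[:2]))>.05: env.goto([q[0],q[1],hover],o)
    env.movel([q[0],q[1],.06],o,.2)
    hit=env.movel([q[0],q[1],zt],o,.06,f_stop=12)
    z=env.current_tool_pos()[2]
    env.command_gripper(0.0); w=env.current_grip_width()
    env.movel([q[0],q[1],lift],None,.15)
    print("pick hit",hit,"z",round(z,4),"width",round(w,4),"after lift",round(env.current_grip_width(),4),"grip",round(env.current_grasp_force(),1))
    return z
def place(zt,z_near,dx=0,dy=0,q=None,f=12,hover=.17):
    q=COMP if q is None else q; o=down(q[2]+FLIP)
    c,s=np.cos(q[2]),np.sin(q[2]); x,y=q[0]+c*dx-s*dy,q[1]+s*dx+c*dy
    env.goto([x,y,hover],o)
    env.movel([x,y,z_near],o,.15)
    hit=env.movel([x,y,zt],o,.03,f_stop=f)
    print("place hit",hit,"z",round(env.current_tool_pos()[2],4),"want",round(zt,4),"F",np.round(env.current_force(),1),"t",env.current_time())
    return hit
E
python3 - <<'E'
from h import *
q=(.613,.2936,.341)
z=pick(q,.003)
place(z+.006-.0005,z+.02)
E
```

```text
pick hit False z 0.0035 width 0.0598 after lift 0.0602 grip 30.0
place hit False z 0.0091 want 0.009 F [-1.8 -0.7 -0.1] t 11.7083
```

```bash
python3 - <<'E'
from h import *
env.command_gripper(.087)
x,y,_=env.current_tool_pos(); env.movel([x,y,.15],None,.2)
q=look("lower_half",COMP,zoff=.006,move=False)
p=env.capture("wrist"); a=overlay(p,"lower_half",q,.006)
q=look("brass_ring"); p=env.capture("wrist"); b=overlay(p,"brass_ring",q)
both(a,b,"o2"); print(env.current_time())
E
```

```text
lower_half conf 0.56 [ 0.4546  0.2761 -0.0312] cost 0.053
brass_ring conf 0.63 [ 0.4548  0.1375 -0.0731] cost 0.031
14.25
```

View pics/o2.png

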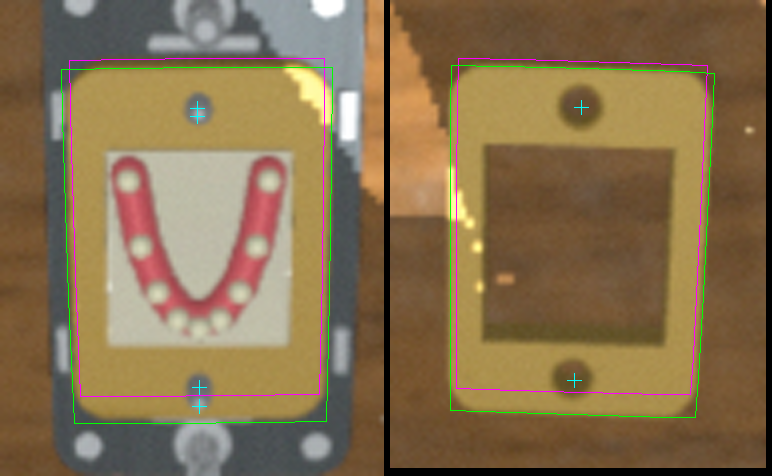

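```bash
python3 - <<'E'
from h import *
q=(.4547,.1374,-.0765)
z=pick(q,.003)
place(z+.024-.0005,z+.040,q=(.4545,.2771,-.038),f=8)
E
```

```text
pick hit False z 0.0033 width 0.0595 after lift 0.0593 grip 30.0
place hit True z 0.0271 want 0.0268 F [-1.   0.3  4.5] t 19.8333
```

```bash
python3 - <<'E'
from h import *
env.command_gripper(.087)
x,y,_=env.current_tool_pos(); env.movel([x,y,.17],None,.2)
q=look("brass_ring",COMP,zoff=.024,move=False)
p=env.capture("wrist"); a=overlay(p,"brass_ring",q if q is not None else COMP,.024)
q=look("lid"); p=env.capture("wrist"); b=overlay(p,"lid",q)
both(a,b,"o3"); print(env.current_time())
E
```

```text
brass_ring conf 0.92 [ 0.4537  0.2761 -0.033 ] cost 0.039
lid conf 0.59 [ 0.4455 -0.0286  0.2837] cost 0.03
22.9333
```

View pics/o3.png

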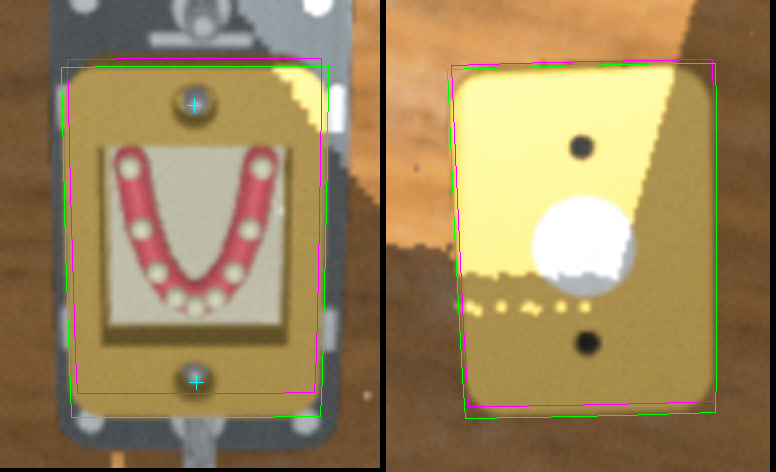

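```bash
python3 - <<'E'
from h import *
q=(.4453,-.0286,.2837)
z=pick(q,.003)
place(z+.036-.0005,z+.052,q=(.4541,.2769,-.036),f=8)
E
```

```text
pick hit False z 0.0033 width 0.0617 after lift 0.0615 grip 30.0
place hit True z 0.0391 want 0.0388 F [ 0.5 -0.4  4.5] t 28.9833
```

```bash
python3 - <<'E'
from h import *
env.command_gripper(.087)
x,y,_=env.current_tool_pos(); env.movel([x,y,.18],None,.2)
q=look("lid",COMP,zoff=.036,move=False)
p=env.capture("wrist"); a=overlay(p,"lid",q if q is not None else COMP,.036)
q=look("bridge"); p=env.capture("wrist"); b=overlay(p,"bridge",q)
both(a,b,"o4"); print(env.current_time())
E
```

```text
lid conf 0.76 [ 0.4542  0.2756 -0.0301] cost 0.034
bridge conf 0.8 [0.6195 0.1253 0.0711] cost 0.053
31.7917
```

View pics/o4.png

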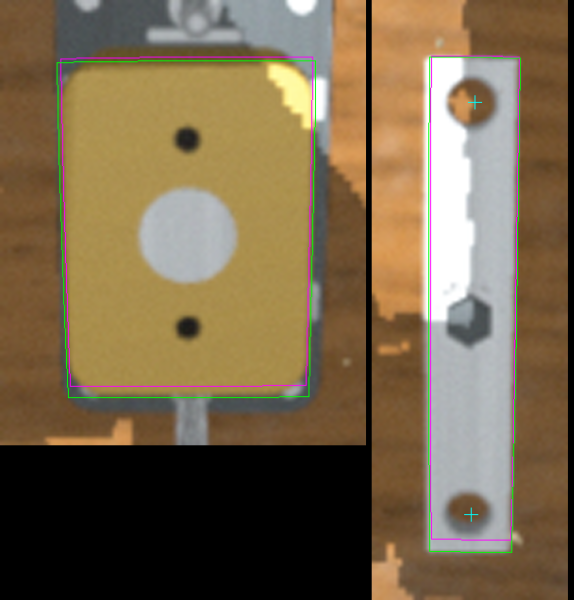

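```bash
python3 - <<'E'
from h import *
env.command_gripper(.05)
q=(.6195,.1252,.070)
z=pick(q,.003)
place(z+.048-.0005,z+.068,q=(.4540,.2782,-.043),f=8)
E
```

```text
pick hit False z 0.0035 width 0.0216 after lift 0.0215 grip 30.0
place hit True z 0.051 want 0.051 F [-0.   0.4  4.6] t 38.525
```

```bash
python3 - <<'E'
from h import *
env.command_gripper(.05)
x,y,_=env.current_tool_pos(); env.movel([x,y,.16],None,.15)
q=look("bridge",COMP,zoff=.048,move=False)
p=env.capture("wrist"); a=overlay(p,"bridge",q if q is not None else COMP,.048)
env.goto([.5,-.05,.25],down(FLIP)); p=env.capture("side"); c=p["color"][265:335,270:370]
both(a,cv2.resize(c,None,fx=5,fy=5,interpolation=cv2.INTER_CUBIC),"o5"); print(env.current_time())
E
```

```text
bridge conf 0.83 [ 0.453   0.2772 -0.0455] cost 0.051
41.6917
```

View pics/o5.png

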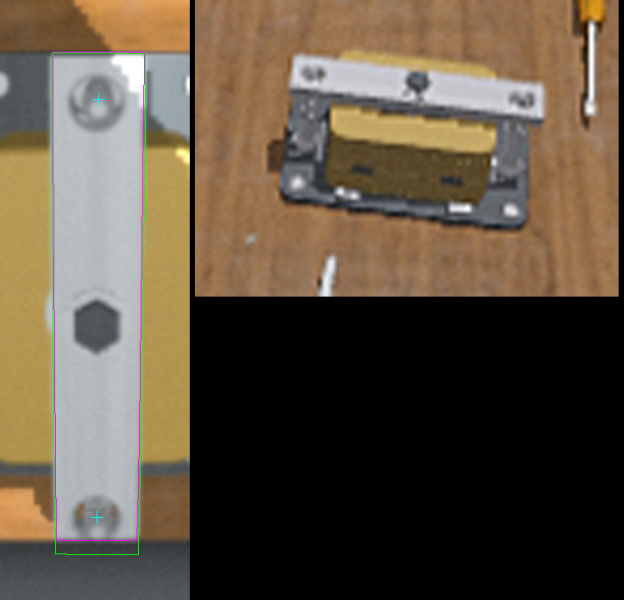

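The wrist view shows both posts centred in the bridge holes, at (97,100) and (97,517). The side view shows the stack level, and every part was set down at its seated height.

```bash
python3 -c "
from station import env
print(env.finish_job(), env.current_time())"
```

```text
the job is handed in; nothing more can be done
the job is handed in; nothing more can be done
```

The flask is assembled in the compress in the order asked (lower half, brass ring, lid, bridge), with each part at its seated height by the tool readings. I handed the job in at about 42 s, and the aluminium ring, powder jar and glass dish were never handled.

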